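# Feel along the chalk line of a curved slate

## Robot

A 7-joint arm with a two-finger parallel gripper is mounted at the origin on the work surface. World frame = base frame: x ahead of the robot, y to its left, z up, the work surface at z = 0. Lengths are in m, angles in rad, forces in N, time in s.
With the tool pointing down it reaches from about 0.4 to 0.85 m from the base axis. Payload 10.4 kg.
Tool frame: the origin (TCP) lies between the finger pads, 19 mm behind the fingertips; this is the grasp point; z points along the fingers, y is the line along which they close (so a half turn about z gives the same grasp; the last joint's range is limited). The gripper opens to 87 mm and grips with 3 to 60 N. Pads are 19 mm wide; open, the fingers measure 117 mm over their backs; the gripper's body (75 mm by 190 mm) begins 51 mm behind the grasp point.
Start: joints at [1.251, 0.332, -0.065, 1.46, 0.022, 1.35, -0.088], TCP at [0.183, -0.598, 0.241] pointing down, gripper open.
Joint ranges: [-2.6, 2.6], [-0.5, 2.12], [-1.47, 1.34], [0.16, 2.42], [-1.27, 4.41], [0.06, 2.06], [-2.6, 2.6]. Speed limits (rad/s): [2.22, 2.22, 2.79, 2.79, 3.14, 3.14, 3.14].

## Interface

Orientations are given as a unit quaternion [x, y, z, w].
In Python, from bench import * gives the robot as it stands.
- The arm moves only by the tool carry_out, never from a script. Its argument "deltas" is a list of rows, each an object with "hand": the finger opening in mm, from 0 to 87; "dp": the shift along the tool's x, y, z each as a share of 250 mm, from -1 to 1, a list of three; "spin": the turn about the tool's z as a share of pi rad, from -1 to 1. In form: [{"hand": hand, "dp": [dx, dy, dz], "spin": spin}, ...]. A call has 1 to 20 rows; each row is the pose to reach, as a shift and turn from the pose commanded when the call began, along the tool's axes at that moment, turning the shorter way round; what a row does not reach only later rows make up. A row lasts 1/10 s, in which the tool goes at most 50 mm and 8.59 degrees, less where a joint would pass 70% of its speed; a pose out of reach is approached as far as the arm can. A call with a number of a shift or a turn outside -1 to 1 is refused whole. A call with a gripper value outside its range is refused whole. The fingers move at their own pace and stop on an object; "force" is the grip in N (left out, the last holds). Time passes only in rows, so rows that repeat a pose let the fingers close. It gives the time, the measured TCP pose, the force, the opening and the grip force at its end, in the units of the state.
- read_state(): the state, without advancing time (a new reading comes with each control period).
- camera(name): name is "scene" or "top" or "wrist"; returns the picture (400x640x3 uint8, red, green, blue); there is no depth.
- get_calibration(name): a dict with "fx", "fy", "cx", "cy" (pixels), "R" (3x3) and "t" (3): a world point X has camera coordinates R X + t; the wrist camera has in their place "mount" (4x4, takes a point from camera to tool coordinates, whose origin is the TCP and whose axes are the flange's). Camera axes: x right, y down, z forward; pixel columns grow to the right and rows downward; lengths in m; the calibration is good to about 2 mm. A picture is of the moment at which its call begins: read the wrist's pose just before it. get_calibration takes no time and is no camera call.
- close_job(): hands the job in; it is judged then, once.
The state is a dict: "time": time; "joint_positions": joint angles; "joint_vel": joint speeds; "joint_torque": joint torques, N m; "ee_pos": TCP position; "eef_rot": TCP orientation; "ft_force": force on the tool from outside, world axes, zero at the start; "torque": the same for the moment, N m; "width": finger opening in m; "grip_force": force on a finger pad.
Only numpy, scipy, OpenCV 4.12 (cv2) and the standard library are available. Lean on these libraries where they do the work, as an engineer would, in place of code of your own. Each camera call takes 0.05 s, during which the arm holds its last target. There are 200 camera calls.

## Task

Check the freshly dressed curved slate by feel: starting at the end beside the copper hook tin, run the closed fingertips lightly over the slate along its chalk line to the other end, touching each of the seven dots in turn. Press so gently that the sprung bed under the slate never goes down to its stop, do not shift or lift the slate or disturb anything else, and finally raise the fingers clear above it.

Things in the scene. Friction and masses are not known exactly. Their poses are not given: they have to be found in the camera images.
- slate: curved green slate, an arc-shaped strip 44 mm wide, 10 mm thick, about 220 mm long, 0.35 kg, loose on the bed between low steel pins. Its top is 60 mm above the bench; a chalk line with seven white dots runs along its middle, an arc of 140 mm radius in plan. Origin: on the underside plane, 15 mm from the middle dot towards the hollow side (own -x); z up
- bed (a joint): plywood bed, 240 by 100 mm, 10 mm thick, that carries the slate and rides straight down on springs: 0 = fully up (unloaded), grows as it is pressed, stop at 0.015 m. It begins to sink at about 1 N and sinks about 2.5 mm more per newton, without tilting; it comes back up when let go
- rest: steel base of the sprung rest under the bed, 245 by 105 mm, fixed to the bench. Origin at the centre of its underside, on the bench; long side along its y. The bed's top is 50 mm above the bench
- tin: open copper hook tin, 85 by 60 mm, 50 mm high, with copper hooks inside, loose, standing about 0.11 m beyond the last dot at one end of the slate. Origin at the centre of its underside
- stake: black cast iron anvil stake, loose, about 130 mm long, 60 mm wide and 65 mm high, standing about 0.11 m beyond the last dot at the other end of the slate. Origin at the centre of its underside
- fragment: rough green slate fragment, flat, about 140 by 90 by 18 mm, bystander on the left of the bench; origin under its centre
- jig: wooden hook bending jig, 160 by 80 mm, with steel pins to 55 mm high, bystander on the left; origin under its centre
- dividers: steel dividers lying flat, 170 mm long, 14 mm high, bystander on the right; origin under the middle
- hammer: hammer lying flat, under 50 mm high, bystander on the right; origin under the middle
- mark0 (a point): white chalk dot number 0 on the slate's upper face, 11 mm across, at the height of that face. The seven dots mark0 to mark6 lie one after another along the line, 31 mm apart; either mark0 or mark6 may be the end beside the copper tin
- mark1 (a point): white chalk dot number 1 on the slate's upper face, 11 mm across, at the height of that face. The seven dots mark0 to mark6 lie one after another along the line, 31 mm apart; either mark0 or mark6 may be the end beside the copper tin
- mark2 (a point): white chalk dot number 2 on the slate's upper face, 11 mm across, at the height of that face. The seven dots mark0 to mark6 lie one after another along the line, 31 mm apart; either mark0 or mark6 may be the end beside the copper tin
- mark3 (a point): white chalk dot number 3 on the slate's upper face, 11 mm across, at the height of that face. The seven dots mark0 to mark6 lie one after another along the line, 31 mm apart; either mark0 or mark6 may be the end beside the copper tin
- mark4 (a point): white chalk dot number 4 on the slate's upper face, 11 mm across, at the height of that face. The seven dots mark0 to mark6 lie one after another along the line, 31 mm apart; either mark0 or mark6 may be the end beside the copper tin
- mark5 (a point): white chalk dot number 5 on the slate's upper face, 11 mm across, at the height of that face. The seven dots mark0 to mark6 lie one after another along the line, 31 mm apart; either mark0 or mark6 may be the end beside the copper tin
- mark6 (a point): white chalk dot number 6 on the slate's upper face, 11 mm across, at the height of that face. The seven dots mark0 to mark6 lie one after another along the line, 31 mm apart; either mark0 or mark6 may be the end beside the copper tin
There are look-alikes about, which are no part of the job. What is shaped like the slate but purple is not meant.

How it is judged:
By the outcome, as a careful person would: the job done as asked, in the order asked, and still so for the second after the job is handed in, with the robot touching nothing.
It also fails if it takes over 40 s, if anything falls off the work surface, if the arm or the gripper's body presses on something with over 40 N, if the wrist force passes 120 N, or if a joint passes its speed limit or range.

## Working session

There is one attempt and no reset: what is moved stays moved. The work goes in short steps, Python scripts to look and compute and a tool call to move; the robot and the scene stay as the last step left them, time stands still between calls to the robot, and variables do not carry over. Pictures are saved under pics/ and viewed, at most 10 in all, crops included, and the job is handed in when it is done.

Besides the shell and the picture viewer there is one more tool, called after "Emit:" by a JSON object that holds its "name" and its "arguments". carry_out: Moves the arm, as the interface text tells. Its arguments: {"type":"object","properties":{"deltas":{"type":"array","items":{"type":"object","properties":{"hand":{"type":"number"},"dp":{"type":"array","items":{"type":"number","minimum":-1,"maximum":1}},"spin":{"type":"number","minimum":-1,"maximum":1}}}},"force":{"type":"number"}},"required":["deltas"]}

```bash
mkdir -p pics; python3 - <<'E'
from bench import *
import cv2
for n in("scene","top"):
    cv2.imwrite(f"pics/{n}0.png",cv2.cvtColor(camera(n),cv2.COLOR_RGB2BGR))
s=read_state();print(s["time"],s["ee_pos"],s["eef_rot"],s["ft_force"],s["width"])
print(get_calibration("top"))
E
```

```text
0.1 [ 0.18270047 -0.59737115  0.24052877] [ 9.89006767e-01  1.47868914e-01 -1.18215678e-04 -6.21000404e-04] [-0.17542519 -0.13014365  0.8082345 ] 0.08686031425278629
{'fx': 452.54478347316126, 'fy': 452.54478347316126, 'cx': 322.2493732705197, 'cy': 198.25226422574772, 'R': array([[ 0.0244655 , -0.99969138, -0.00431027],
       [-0.99897688, -0.02428352, -0.03815119],
       [ 0.03803475,  0.00523925, -0.99926268]]), 't': array([-0.02425166,  0.4995911 ,  1.37380168])}
```

View pics/top0.png

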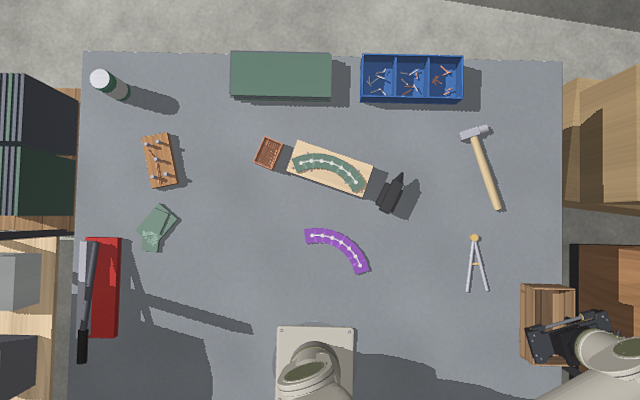

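View pics/scene0.png

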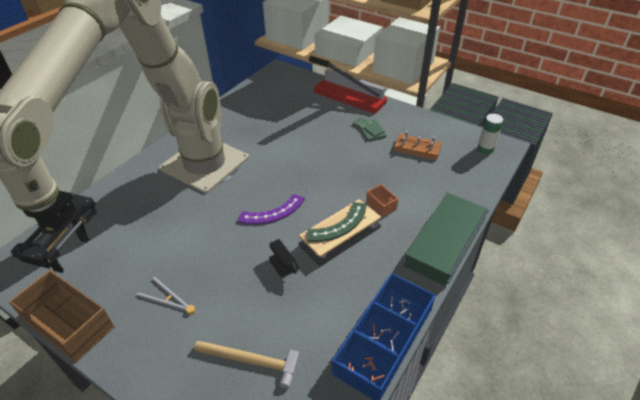

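The top view shows the green slate on its bed, with dots from about (300,163) to (356,182). The tin is at (268,152), off its left end, and the stake is at (391,192), off its right. The purple look-alike is at (338,248). The scene view shows the same slate at about (312,236)–(362,206). Next I'll find the dots in both views.

```bash
cat > h.py <<'E'
import numpy as np,cv2
from bench import *
from scipy.optimize import least_squares
def proj(c,X):
    p=np.asarray(X)@c["R"].T+c["t"]; return np.c_[c["fx"]*p[:,0]/p[:,2]+c["cx"],c["fy"]*p[:,1]/p[:,2]+c["cy"]]
def back(c,uv,z):
    d=np.c_[(uv[:,0]-c["cx"])/c["fx"],(uv[:,1]-c["cy"])/c["fy"],np.ones(len(uv))]@c["R"]
    o=-c["R"].T@c["t"]; return o+d*((z-o[2])/d[:,2])[:,None]
E
python3 - <<'E'
from h import *
out=[]
for n,(x0,y0,x1,y1) in dict(top=(285,135,375,200),scene=(295,190,390,260)).items():
    im=cv2.imread(f"pics/{n}0.png")[y0:y1,x0:x1].astype(float)
    # green slate mask filled, whiteness = min channel high & low saturation
    big=cv2.resize(im.astype(np.uint8),None,fx=4,fy=4,interpolation=cv2.INTER_CUBIC)
    cv2.imwrite(f"pics/{n}c.png",big); out.append(cv2.resize(big,(380,280)))
    w=cv2.GaussianBlur(im[...,0],(0,0),.8)   # blue channel: wood and green dark
    mx=(w==cv2.dilate(w,np.ones((5,5))))
    P=[]
    for y,x in zip(*np.where(mx)):
        if 2<=y<w.shape[0]-2 and 2<=x<w.shape[1]-2 and w[y,x]>130:
            q=w[y-1:y+2,x-1:x+2]; 
            dx=(q[1,2]-q[1,0])/(2*(2*q[1,1]-q[1,2]-q[1,0])+1e-9); dy=(q[2,1]-q[0,1])/(2*(2*q[1,1]-q[2,1]-q[0,1])+1e-9)
            P.append((x+x0+dx,y+y0+dy,w[y,x]))
    P=np.array(P); c=get_calibration(n)
    print(n);print(np.c_[P,back(c,P[:,:2],.06)[:,:2]].round(3))
cv2.imwrite("pics/crops.png",np.hstack(out))
E
```

```text
top
[[ 3.09471e+02  1.36962e+02  1.53529e+02  6.79000e-01  3.00000e-02]
 [ 3.22996e+02  1.36840e+02  1.54290e+02  6.80000e-01 -1.00000e-02]
 [ 3.14379e+02  1.38455e+02  1.54884e+02  6.75000e-01  1.50000e-02]
 [ 3.32842e+02  1.37679e+02  1.54551e+02  6.78000e-01 -3.90000e-02]
 [ 3.61526e+02  1.37980e+02  1.53423e+02  6.79000e-01 -1.24000e-01]
 [ 3.40591e+02  1.41270e+02  1.53450e+02  6.68000e-01 -6.20000e-02]
 [ 3.47271e+02  1.42054e+02  1.54232e+02  6.66000e-01 -8.20000e-02]
 [ 3.23074e+02  1.42797e+02  1.53491e+02  6.62000e-01 -1.10000e-02]
 [ 3.65562e+02  1.43479e+02  1.52963e+02  6.63000e-01 -1.36000e-01]
 [ 2.98049e+02  1.43501e+02  1.74783e+02  6.58000e-01  6.30000e-02]
 [ 3.26989e+02  1.43597e+02  1.53360e+02  6.60000e-01 -2.20000e-02]
 [ 3.31499e+02  1.43740e+02  1.53651e+02  6.60000e-01 -3.60000e-02]
 [ 3.59746e+02  1.44090e+02  1.51695e+02  6.61000e-01 -1.19000e-01]
 [ 3.02713e+02  1.45134e+02  1.74660e+02  6.54000e-01  4.90000e-02]
 [ 3.06325e+02  1.46014e+02  1.74792e+02  6.52000e-01  3.90000e-02]
 [ 3.41758e+02  1.45557e+02  1.53166e+02  6.55000e-01 -6.60000e-02]
 [ 3.668
[... 8683 characters left out ...]
0e-01 -2.00000e-03]
 [ 3.77874e+02  2.37154e+02  1.31367e+02  7.13000e-01 -2.10000e-02]
 [ 3.72691e+02  2.37671e+02  1.31187e+02  7.01000e-01 -3.10000e-02]
 [ 3.85642e+02  2.40841e+02  1.30530e+02  7.38000e-01 -2.10000e-02]
 [ 3.33142e+02  2.43213e+02  1.59526e+02  6.16000e-01 -1.11000e-01]
 [ 3.29678e+02  2.44582e+02  1.58843e+02  6.10000e-01 -1.20000e-01]
 [ 3.14099e+02  2.46119e+02  1.53083e+02  5.76000e-01 -1.49000e-01]
 [ 3.27444e+02  2.46218e+02  1.58793e+02  6.08000e-01 -1.29000e-01]
 [ 3.72024e+02  2.46025e+02  1.30253e+02  7.15000e-01 -5.90000e-02]
 [ 3.65045e+02  2.47208e+02  1.30493e+02  7.00000e-01 -7.40000e-02]
 [ 3.20977e+02  2.50080e+02  1.58954e+02  6.01000e-01 -1.51000e-01]]
```

View pics/crops.png

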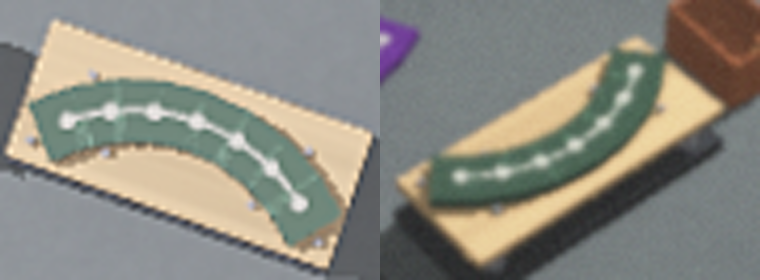

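The crops show the seven dots clearly, and both views agree to within about 2 mm at z = 0.06. The tin end is dot (0.603, 0.053) and the stake end is (0.550, −0.109). Next I'll move over the slate with the fingers closed.

Emit:
{"name": "carry_out", "arguments": {"deltas": [{"hand":0,"dp":[1,-0.85,0],"spin":0},{"hand":0,"dp":[1,-0.85,0],"spin":0},{"hand":0,"dp":[1,-0.85,0],"spin":0},{"hand":0,"dp":[1,-0.85,0],"spin":0},{"hand":0,"dp":[1,-0.85,0],"spin":0},{"hand":0,"dp":[1,-0.85,0],"spin":0},{"hand":0,"dp":[1,-0.85,0],"spin":0},{"hand":0,"dp":[1,-0.85,0],"spin":0}], "force": 10}}

```text
time: 0.9
ee_pos: [0.3622, -0.3174, 0.2414]
eef_rot: [0.988, 0.151, 0.0, -0.0]
ft_force: [-0.0, -0.4, -1.2]
width: 0.0312
grip_force: 0.0
```

Emit:
{"name": "carry_out", "arguments": {"deltas": [{"hand":0,"dp":[1,-0.85,0],"spin":0.194},{"hand":0,"dp":[1,-0.85,0],"spin":0.194},{"hand":0,"dp":[1,-0.85,0],"spin":0.194},{"hand":0,"dp":[1,-0.85,0],"spin":0.194},{"hand":0,"dp":[1,-0.85,0],"spin":0.194},{"hand":0,"dp":[1,-0.85,0],"spin":0.194},{"hand":0,"dp":[1,-0.85,0],"spin":0.194},{"hand":0,"dp":[1,-0.85,0],"spin":0.194},{"hand":0,"dp":[1,-0.85,0],"spin":0.194},{"hand":0,"dp":[1,-0.85,0],"spin":0.194}]}}

```text
time: 1.9
ee_pos: [0.5362, -0.0468, 0.2408]
eef_rot: [0.988, -0.157, -0.0, 0.0]
ft_force: [0.1, -0.1, 0.8]
width: 0.0007
grip_force: 0.0
```

```bash
python3 - <<'E'
from h import *
from scipy.spatial.transform import Rotation as Ro
s=read_state(); im=camera("wrist"); cv2.imwrite("pics/w1.png",cv2.cvtColor(im,cv2.COLOR_RGB2BGR))
c=get_calibration("wrist"); M=c["mount"]; T=np.eye(4);T[:3,:3]=Ro.from_quat(s["eef_rot"]).as_matrix();T[:3,3]=s["ee_pos"]
W=np.linalg.inv(T@M); c["R"]=W[:3,:3];c["t"]=W[:3,3]
D=np.array([[.603,.053],[.610,.024],[.6105,-.006],[.6045,-.0365],[.592,-.064],[.574,-.089],[.5505,-.109]])
f=lambda p:np.hypot(*(D-p).T)-.14
ctr=least_squares(f,[.47,0]).x; a=np.arctan2(*(D-ctr).T[::-1]); k=np.arange(7)
a0=np.mean(a+k*.031/.14)
F=ctr+.14*np.c_[np.cos(a0-k*.031/.14),np.sin(a0-k*.031/.14)]
print(F.round(4),ctr,np.abs(F-D).max())
uv=proj(c,np.c_[F,np.full(7,.06)]);print(uv.round(1)); np.save("F.npy",F)
print(s["time"],s["ee_pos"],s["eef_rot"],T[:3,:3].round(4),s["ft_force"],s["width"],s["joint_positions"])
E
```

```text
[[ 0.6024  0.0548]
 [ 0.6098  0.0248]
 [ 0.6105 -0.0062]
 [ 0.6044 -0.0365]
 [ 0.5918 -0.0647]
 [ 0.5733 -0.0895]
 [ 0.5498 -0.1096]] [0.47108236 0.00619904] 0.0017992699773161994
[[186.3 151.2]
 [214.  132.7]
 [246.3 120.9]
 [281.3 116.7]
 [316.4 120.5]
 [349.6 132.1]
 [378.5 150.3]]
1.9 [ 0.53619581 -0.04681686  0.24081534] [ 9.87663707e-01 -1.56588836e-01 -4.32539551e-04  3.89400145e-04] [[ 9.510e-01 -3.093e-01 -1.000e-03]
 [-3.093e-01 -9.510e-01 -6.000e-04]
 [-7.000e-04  9.000e-04 -1.000e+00]] [ 0.05769855 -0.09031748  0.78321116] 0.0007221053412267602 [ 0.53116069  0.19071475 -0.59429171  1.66563208  0.11039052  1.3198324
 -1.96756719]
```

View pics/w1.png

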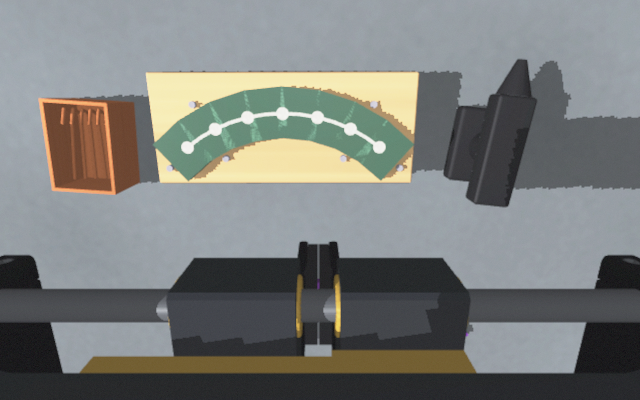

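The wrist view shows the seven dots from (187,147) to (379,147), with the tin on the left and the stake on the right. They sit about 3.5 px (2 mm) farther along tool +x than predicted, so I split the difference and shift by 1 mm. Next I'll hover over dot 0.

Emit:
{"name": "carry_out", "arguments": {"deltas": [{"hand":0,"dp":[0.13,-0.468,0.3],"spin":0},{"hand":0,"dp":[0.13,-0.468,0.3],"spin":0},{"hand":0,"dp":[0.13,-0.468,0.3],"spin":0},{"hand":0,"dp":[0.13,-0.468,0.58],"spin":0},{"hand":0,"dp":[0.13,-0.468,0.58],"spin":0},{"hand":0,"dp":[0.13,-0.468,0.58],"spin":0},{"hand":0,"dp":[0.13,-0.468,0.58],"spin":0},{"hand":0,"dp":[0.13,-0.468,0.58],"spin":0},{"hand":0,"dp":[0.13,-0.468,0.58],"spin":0}]}}

```text
time: 2.85
ee_pos: [0.6045, 0.0558, 0.0982]
eef_rot: [0.988, -0.156, 0.001, -0.0]
ft_force: [-0.1, 0.5, 0.8]
width: 0.0006
grip_force: 0.0
```

```bash
python3 - <<'E'
from h import *
from scipy.spatial.transform import Rotation as Ro
s=read_state(); im=camera("wrist"); cv2.imwrite("pics/w2.png",cv2.cvtColor(im,cv2.COLOR_RGB2BGR))
c=get_calibration("wrist"); M=c["mount"]; T=np.eye(4);T[:3,:3]=Ro.from_quat(s["eef_rot"]).as_matrix();T[:3,3]=s["ee_pos"]
W=np.linalg.inv(T@M); c["R"]=W[:3,:3];c["t"]=W[:3,3]
F=np.load("F.npy");print(proj(c,np.c_[F,np.full(7,.06)]).round(1),c["fx"])
print(s["time"],s["ee_pos"],s["ft_force"],((F-s["ee_pos"][:2])@T[:2,:2]).round(4))
E
```

```text
[[319.1 251.2]
 [368.4 223. ]
 [424.8 204.7]
 [484.3 198.2]
 [542.1 204.3]
 [593.8 222.3]
 [635.8 250.3]] 360.4643323490666
2.85 [0.60454386 0.05582338 0.09815099] [-0.08426604  0.50507938  0.80826695] [[-0.0017  0.0016]
 [ 0.0146  0.0279]
 [ 0.0248  0.0571]
 [ 0.0283  0.0878]
 [ 0.025   0.1186]
 [ 0.0151  0.1479]
 [-0.0011  0.1743]]
```

View pics/w2.png

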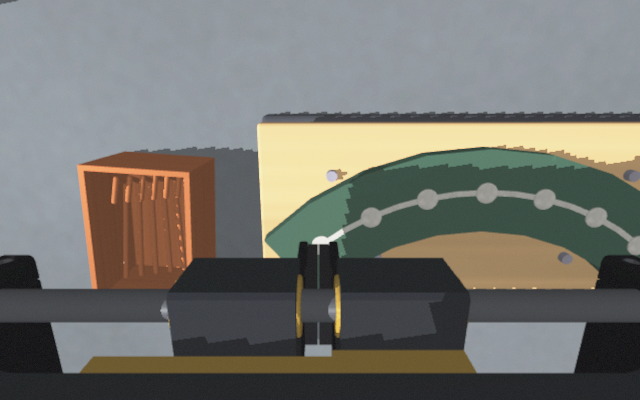

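The dots now show at (371,217), (428,199), (487,193) and so on, again about 3 mm farther along tool x than the fixed cameras say. The fingertips at row 243 are visible, so I can check the mount calibration against them.

```bash
python3 - <<'E'
from h import *
c=get_calibration("wrist"); W=np.linalg.inv(c["mount"]); c["R"]=W[:3,:3];c["t"]=W[:3,3]
print(c["mount"].round(4))
print(proj(c,[[x,0,z] for z in(.019,0,.038) for x in(0,.0095,.011)]).round(1))
uv=np.array([[371,217],[428,199],[487,193],[544,199],[596,217],[637,245]],float)
print((back(c,uv,.0982-.06)).round(4))
E
```

```text
[[ 1.000e-04 -9.581e-01 -2.863e-01  7.970e-02]
 [ 1.000e+00  2.000e-04 -2.000e-04  1.000e-03]
 [ 2.000e-04 -2.863e-01  9.581e-01 -1.429e-01]
 [ 0.000e+00  0.000e+00  0.000e+00  1.000e+00]]
[[315.9 263.8]
 [315.9 246. ]
 [315.8 243.2]
 [315.6 283. ]
 [315.6 263.5]
 [315.6 260.4]
 [316.1 248.2]
 [316.1 231.9]
 [316.1 229.2]]
[[0.0179 0.0292 0.0382]
 [0.0278 0.0585 0.0382]
 [0.031  0.0889 0.0382]
 [0.0278 0.1191 0.0382]
 [0.0179 0.1485 0.0382]
 [0.0018 0.1743 0.0382]]
```

```bash
python3 - <<'E'
import cv2
im=cv2.imread("pics/w2.png")[225:325,270:380];cv2.imwrite("pics/w2c.png",cv2.resize(im,None,fx=6,fy=6,interpolation=cv2.INTER_NEAREST))
E
```

```text
(no output)
```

View pics/w2c.png

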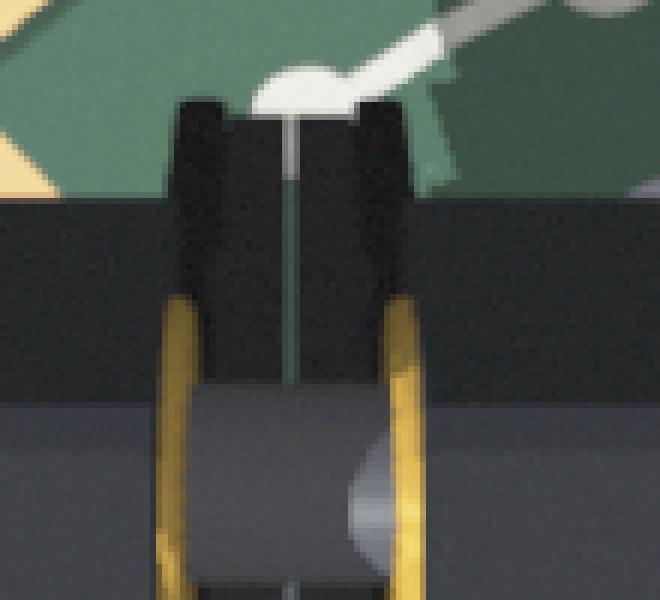

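Emit:
{"name": "carry_out", "arguments": {"deltas": [{"hand":0,"dp":[0,0,0],"spin":0},{"hand":0,"dp":[0,0,0],"spin":0},{"hand":0,"dp":[0,0,0],"spin":0}]}}

```text
time: 3.2
ee_pos: [0.6036, 0.0563, 0.0964]
eef_rot: [0.988, -0.156, 0.0, 0.0]
ft_force: [-0.2, -0.9, 0.5]
width: 0.0004
grip_force: 0.0
```

```bash
python3 - <<'E'
from h import *
from scipy.spatial.transform import Rotation as Ro
s=read_state();R=Ro.from_quat(s["eef_rot"]).as_matrix()
print(s["time"],s["ee_pos"],s["ft_force"],((((np.load("F.npy")-s["ee_pos"][:2])@R[:2,:2])+[.0017,0])/.25).round(4))
E
```

```text
3.2 [0.60360192 0.05629932 0.09641829] [-0.24822094 -0.94346499  0.46155159] [[0.004  0.0072]
 [0.0693 0.1123]
 [0.11   0.2292]
 [0.124  0.3521]
 [0.1107 0.4751]
 [0.0707 0.5922]
 [0.0059 0.6977]]
```

Emit:
{"name": "carry_out", "arguments": {"deltas": [{"hand":0,"dp":[0.004,0.007,0.03],"spin":0},{"hand":0,"dp":[0.004,0.007,0.05],"spin":0},{"hand":0,"dp":[0.004,0.007,0.06],"spin":0},{"hand":0,"dp":[0.004,0.007,0.067],"spin":0},{"hand":0,"dp":[0.004,0.007,0.072],"spin":0},{"hand":0,"dp":[0.004,0.007,0.077],"spin":0},{"hand":0,"dp":[0.004,0.007,0.082],"spin":0},{"hand":0,"dp":[0.004,0.007,0.086],"spin":0},{"hand":0,"dp":[0.004,0.007,0.086],"spin":0},{"hand":0,"dp":[0.004,0.007,0.086],"spin":0},{"hand":0,"dp":[0.004,0.007,0.086],"spin":0}]}}

```text
time: 4.3
ee_pos: [0.604, 0.0543, 0.0748]
eef_rot: [0.988, -0.156, 0.0, 0.0]
ft_force: [-1.6, 0.5, 2.3]
width: 0.0006
grip_force: 1.4
```

```bash
python3 - <<'E'
from h import *
from scipy.spatial.transform import Rotation as Ro
s=read_state();R=Ro.from_quat(s["eef_rot"]).as_matrix()
print(s["time"],s["ee_pos"],s["ft_force"],((((np.load("F.npy")-s["ee_pos"][:2])@R[:2,:2])+[.0017,0])/.25).round(4))
for n in("top",): cv2.imwrite("pics/t3.png",cv2.cvtColor(camera(n),cv2.COLOR_RGB2BGR))
E
```

```text
4.3 [0.60399639 0.05433744 0.07483938] [-1.59234672  0.51222806  2.31326639] [[1.000e-04 2.000e-04]
 [6.540e-02 1.053e-01]
 [1.061e-01 2.222e-01]
 [1.201e-01 3.451e-01]
 [1.068e-01 4.682e-01]
 [6.680e-02 5.853e-01]
 [2.100e-03 6.907e-01]]
```

Emit:
{"name": "carry_out", "arguments": {"deltas": [{"hand":0,"dp":[0.018,0.025,0],"spin":0},{"hand":0,"dp":[0.036,0.051,0],"spin":0},{"hand":0,"dp":[0.052,0.077,0],"spin":0},{"hand":0,"dp":[0.065,0.105,0],"spin":0},{"hand":0,"dp":[0.065,0.105,0],"spin":0},{"hand":0,"dp":[0.078,0.133,0],"spin":0},{"hand":0,"dp":[0.089,0.163,0],"spin":0},{"hand":0,"dp":[0.099,0.192,0],"spin":0},{"hand":0,"dp":[0.106,0.222,0],"spin":0},{"hand":0,"dp":[0.106,0.222,0],"spin":0},{"hand":0,"dp":[0.106,0.222,0],"spin":0}]}}

```text
time: 5.45
ee_pos: [0.6121, -0.008, 0.0747]
eef_rot: [0.988, -0.156, 0.0, 0.001]
ft_force: [0.6, -2.3, 2.7]
width: 0.0009
grip_force: 1.3
```

```bash
python3 - <<'E'
from h import *
from scipy.spatial.transform import Rotation as Ro
s=read_state();R=Ro.from_quat(s["eef_rot"]).as_matrix()
print(s["time"],s["ee_pos"],s["ft_force"],((((np.load("F.npy")-s["ee_pos"][:2])@R[:2,:2])+[.0017,0])/.25).round(4))
im=cv2.cvtColor(camera("wrist"),cv2.COLOR_RGB2BGR);cv2.imwrite("pics/w3.png",im)
E
```

```text
5.45 [ 0.61205865 -0.00797782  0.07468187] [ 0.55618616 -2.27749561  2.69447216] [[-1.076e-01 -2.269e-01]
 [-4.210e-02 -1.219e-01]
 [-1.200e-03 -5.100e-03]
 [ 1.290e-02  1.179e-01]
 [-2.000e-04  2.409e-01]
 [-4.010e-02  3.581e-01]
 [-1.047e-01  4.636e-01]]
```

View pics/w3.png

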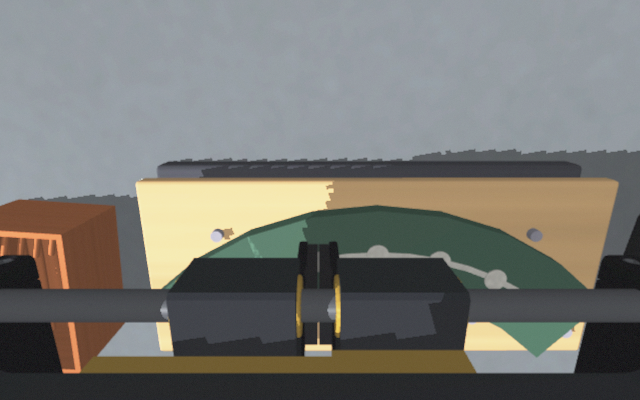

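The wrist view shows the fingertips pressing lightly, with dots 3–5 ahead at (378,252), (440,258) and (497,280). The slate looks undisturbed, so I'll continue.

Emit:
{"name": "carry_out", "arguments": {"deltas": [{"hand":0,"dp":[0.006,0.03,0],"spin":0},{"hand":0,"dp":[0.01,0.06,0],"spin":0},{"hand":0,"dp":[0.013,0.09,0],"spin":0},{"hand":0,"dp":[0.013,0.12,0],"spin":0},{"hand":0,"dp":[0.013,0.12,0],"spin":0},{"hand":0,"dp":[0.012,0.15,0],"spin":0},{"hand":0,"dp":[0.01,0.181,0],"spin":0},{"hand":0,"dp":[0.006,0.212,0],"spin":0},{"hand":0,"dp":[0,0.243,0],"spin":0},{"hand":0,"dp":[0,0.243,0],"spin":0},{"hand":0,"dp":[0,0.243,0],"spin":0}]}}

```text
time: 6.6
ee_pos: [0.593, -0.0657, 0.0746]
eef_rot: [0.988, -0.156, -0.0, 0.001]
ft_force: [-0.9, -1.0, 2.6]
width: 0.0003
grip_force: 1.4
```

```bash
python3 - <<'E'
from h import *
from scipy.spatial.transform import Rotation as Ro
s=read_state();R=Ro.from_quat(s["eef_rot"]).as_matrix()
print(s["time"],s["ee_pos"],s["ft_force"],((((np.load("F.npy")-s["ee_pos"][:2])@R[:2,:2])+[.0017,0])/.25).round(4))
E
```

```text
6.6 [ 0.59297649 -0.06566406  0.07463458] [-0.91242962 -1.00901285  2.61486707] [[-1.062e-01 -4.699e-01]
 [-4.070e-02 -3.649e-01]
 [ 1.000e-04 -2.481e-01]
 [ 1.430e-02 -1.252e-01]
 [ 1.100e-03 -2.100e-03]
 [-3.880e-02  1.150e-01]
 [-1.034e-01  2.205e-01]]
```

Emit:
{"name": "carry_out", "arguments": {"deltas": [{"hand":0,"dp":[-0.007,0.028,0],"spin":0},{"hand":0,"dp":[-0.016,0.058,0],"spin":0},{"hand":0,"dp":[-0.026,0.087,0],"spin":0},{"hand":0,"dp":[-0.039,0.115,0],"spin":0},{"hand":0,"dp":[-0.039,0.115,0],"spin":0},{"hand":0,"dp":[-0.053,0.143,0],"spin":0},{"hand":0,"dp":[-0.068,0.17,0],"spin":0},{"hand":0,"dp":[-0.085,0.196,0],"spin":0},{"hand":0,"dp":[-0.103,0.22,0],"spin":0},{"hand":0,"dp":[-0.103,0.22,0],"spin":0},{"hand":0,"dp":[-0.103,0.22,0],"spin":0},{"hand":0,"dp":[-0.103,0.22,0],"spin":0}]}}

```text
time: 7.8
ee_pos: [0.5517, -0.1092, 0.0746]
eef_rot: [0.988, -0.156, -0.0, 0.0]
ft_force: [-0.9, -1.2, 2.4]
width: 0.0008
grip_force: 1.4
```

```bash
python3 - <<'E'
from h import *
from scipy.spatial.transform import Rotation as Ro
s=read_state();R=Ro.from_quat(s["eef_rot"]).as_matrix()
print(s["time"],s["ee_pos"],s["ft_force"],((((np.load("F.npy")-s["ee_pos"][:2])@R[:2,:2])+[.0017,0])/.25).round(4)[6])
E
```

```text
7.8 [ 0.5516924  -0.10924071  0.07457887] [-0.90954982 -1.16287017  2.43420419] [-0.0001  0.0038]
```

The fingers are at the last dot. Now I'll raise them clear, then back off for a check view.

Emit:
{"name": "carry_out", "arguments": {"deltas": [{"hand":0,"dp":[0,0,-0.02],"spin":0},{"hand":0,"dp":[0,0,-0.06],"spin":0},{"hand":0,"dp":[0,0,-0.2],"spin":0},{"hand":0,"dp":[0,0,-0.4],"spin":0},{"hand":0,"dp":[0,0,-0.6],"spin":0},{"hand":0,"dp":[0,0,-0.6],"spin":0},{"hand":0,"dp":[0,0,-0.6],"spin":0},{"hand":0,"dp":[0,0,-0.6],"spin":0},{"hand":0,"dp":[0,0,-0.6],"spin":0}]}}

```text
time: 8.7
ee_pos: [0.5514, -0.1087, 0.2236]
eef_rot: [0.988, -0.156, -0.001, -0.0]
ft_force: [0.7, 0.8, 0.1]
width: 0.0003
grip_force: 0.0
```

```bash
python3 - <<'E'
from h import *
print(read_state()["ee_pos"],read_state()["ft_force"])
a=cv2.imread("pics/scene0.png")[180:270,280:400];b=cv2.cvtColor(camera("scene"),cv2.COLOR_RGB2BGR)[180:270,280:400]
w=cv2.cvtColor(camera("wrist"),cv2.COLOR_RGB2BGR)
cv2.imwrite("pics/end.png",np.vstack([np.hstack([cv2.resize(i,(320,240),interpolation=cv2.INTER_CUBIC) for i in(a,b)]),w[:300]]))
E
```

```text
[ 0.55137381 -0.10869408  0.2235739 ] [0.70280172 0.81715833 0.08050795]
```

View pics/end.png

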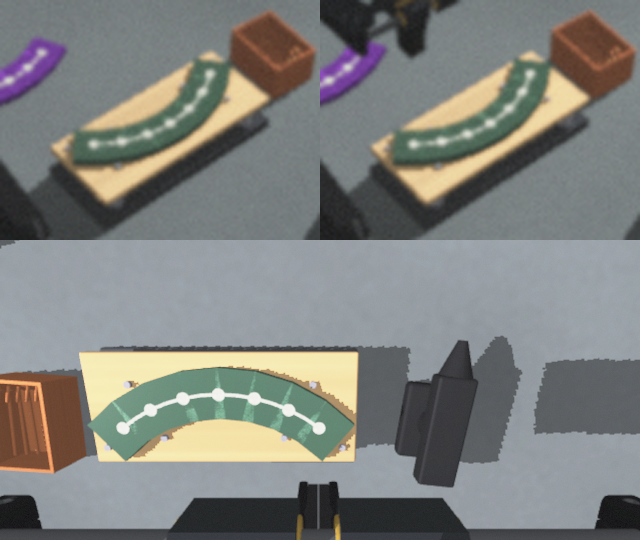

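The slate, bed, tin and stake look the same before and after: in the crops, dot 0 stays at (209,74) in its panel. The fingers are about 14 cm above the slate.

```bash
python3 -c "
from bench import *
print(close_job())"
```

```text
the job is handed in; nothing more can be done
None
```

I ran the closed fingertips over the green slate from the tin end to the stake end, covering all seven dots in order at about 2.5 N. The bed sank about 4 mm of its 15 mm. I saw no shift in the slate, tin or stake, the fingers are raised clear, and the job is handed in (no verdict returned).

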